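# Pack a tube block snug in its spring-jaw frame

### The arm

A 6-joint arm with a two-finger parallel gripper is mounted at the origin on a cart in front of the work surface, level with it; the furniture and walls round the work are solid. World frame = base frame: x ahead of the robot, y to its left, z up, the work surface at z = 0. Lengths are in mm, angles in rad, forces in N, time in s.
With the tool pointing down it reaches from about 350 to 875 mm from the base axis. Payload 4.2 kg.
Tool frame: the origin (TCP) lies between the finger pads; the fingertips stand 25 mm ahead of it and the grasp point (between the pads) lies 6 mm ahead of it; z points along the fingers, y is the line along which they close (so a half turn about z gives the same grasp; the last joint's range is limited). The gripper opens to 85 mm and grips with 20 to 120 N. Pads are 22 mm wide; open, the fingers measure 114 mm over their backs; the gripper's body (76 mm by 85 mm) begins 54 mm behind the grasp point. The pads swing forward as they close: fully open they stand 13 mm farther back than shut.
Start: joints at [0.259, 0.385, 0.008, 0, -1.194, -0.259], TCP at [624.979, 0.025, 256.312] pointing down, gripper open.
Joint ranges: [-3.14, 3.14], [-1.21, 2.06], [-1.07, 1.41], [-3.16, 2.05], [-2.99, -0.16], [-3.1, 3.1]. Speed limits (rad/s): [2.79, 2.79, 3.14, 3.14, 3.14, 3.14].

### API

Orientations are given as a unit quaternion [x, y, z, w].
In Python, from bench import read_state, get_image, job_done gives the robot as it stands.
- The arm moves only by the tool play_rows, never from a script. Its argument "series" is a list of rows, each a list of 6 numbers: the shift along the world's x, y, z in mm, then the turn, a rotation vector about the world's x, y, z in units of 6 degrees (1.0 is 6 degrees). A call has 1 to 20 rows; each row shifts and turns the commanded pose from where the row before left it; what a row does not reach is not made up. A row lasts 1/12 s, in which the tool goes at most 41.7 mm and 7.16 degrees, less where a joint would pass 70% of its speed; a pose out of reach is approached as far as the arm can. A call is refused whole if a number of a shift passes 41.7 or a number of a turn 1, either way. A call with a gripper value outside its range is refused whole. "gripper" is the opening, from 0 (shut) to 1 (fully open), set as the call begins (left out, the last holds). The fingers move at their own pace and stop on an object; the grip force is fixed at half the most. Time passes only in rows, so rows that do not move let the fingers close. It gives the time, the measured TCP pose, the force, the opening and the grip force at its end, in the units of the state.
- read_state(): the state, without advancing time (a new reading comes with each control period).
- get_image(name): name is "scene" or "side" or "wrist"; returns a dict with "image" (420x560x3 uint8, red, green, blue), "fx", "fy", "cx", "cy" (pixels), "dist_coeffs" ([k1, k2, p1, p2, k3] as OpenCV has them; the pictures are not rectified), "eye" and "rotation" of the camera in the world. Camera axes: x right, y down, z forward; pixel columns grow to the right and rows downward; lengths in mm; the calibration is good to about 2 mm. A picture is of the moment at which its call begins. There is no depth.
- job_done(): hands the job in; it is judged then, once.
The state is a dict: "clock": time; "joints": joint angles; "joint_vel": joint speeds; "joint_efforts": joint torques, N m; "position": TCP position; "ee_rot": TCP orientation; "contact_force": force on the tool from outside, world axes, zero at the start; "wrist_torque": the same for the moment, N m; "gripper_width": finger opening in mm; "grasp_force": force on a finger pad.
Only numpy, scipy, OpenCV 4.12 (cv2) and the standard library are available. Lean on these libraries where they do the work, as an engineer would, in place of code of your own. Each camera call takes 0.05 s, during which the arm holds its last target. There are 200 camera calls.

### The job

One of the two tube blocks stands in the grey frame with a gap between it and the spring jaw. Take spacer plates from the rack, one at a time, and set them upright and fully down into that gap, side by side, until the last one fits snugly and pushes the spring jaw back, so that the block is held. Leave any spacer that is not needed standing in the rack, and do not disturb the blocks or the amber bottle.

Things in the scene. Friction and masses are not known exactly. Their poses are not given: they have to be found in the camera images.
- packing_frame: Grey open-bottomed steel frame fixed to the bench, 114 mm wide (x), 178 long (y); origin at bench level. Its bay: end stop face (45 high) at y = -85 mm, spring jaw face at rest at y = +21.5, side rails 18 high and 90 apart. Block and spacers stand on the bench itself. Gap with the long block about 16.5 mm, with the short one 36.5; the jaw yields to let the last spacer in.
- spring_jaw (a joint): Travel of the steel spring jaw (78 mm wide, 53 high) along the frame's +y, away from the end stop, in m: 0 at rest, 0.008 limit; spring 6 N at rest plus 1.2 N per mm. Top 16 mm of its face slopes back by 8 mm as lead-in. A snug bay leaves it at about 3 to 3.7 mm; near 0 the spacers are still loose. A loose spacer drops in freely; the last needs a push of 10 to 25 N.
- block_long: long aluminium tube block, 90 mm long (its y), 80 wide (x), 50 high, nine dark wells on top, 900 g, loose. Origin at bench level under the middle of one end face; it extends from there along its +y. One block stands in the frame, that end face against the end stop, the other on the bench behind the frame; which is which varies.
- block_short: short aluminium tube block, 70 mm long (its y), 80 wide (x), 50 high, six dark wells on top, 900 g, loose. Origin at bench level under the middle of one end face; it extends from there along its +y. One block stands in the frame, that end face against the end stop, the other on the bench behind the frame; which is which varies.
- spacer_rack: Low grey plastic rack fixed to the bench, 108 mm (x) by 166 mm (y), 16 mm high; origin under its centre, z up. Three slots across x, 50 mm apart along y, each holding a spacer whose foot stands 4 mm above the bench.
- spacer_1_tab (a point): Spacer 1, one of three identical steel plates standing in the rack: body 80 mm wide (its x), 20 thick (y), 50 high, lowest 12 mm tapering to 12 thick; on top mid-width an upright grip tab 40 mm wide (x), 8 thick (y), up to 115 above the foot. 140 g. Point: middle of the tab, 82.5 mm above the foot. Pinch the tab across its 40 mm width; beside another spacer no finger fits at its flat sides.
- spacer_2_tab (a point): Spacer 2, one of three identical steel plates standing in the rack: body 80 mm wide (its x), 20 thick (y), 50 high, lowest 12 mm tapering to 12 thick; on top mid-width an upright grip tab 40 mm wide (x), 8 thick (y), up to 115 above the foot. 140 g. Point: middle of the tab, 82.5 mm above the foot. Pinch the tab across its 40 mm width; beside another spacer no finger fits at its flat sides.
- spacer_3_tab (a point): Spacer 3, one of three identical steel plates standing in the rack: body 80 mm wide (its x), 20 thick (y), 50 high, lowest 12 mm tapering to 12 thick; on top mid-width an upright grip tab 40 mm wide (x), 8 thick (y), up to 115 above the foot. 140 g. Point: middle of the tab, 82.5 mm above the foot. Pinch the tab across its 40 mm width; beside another spacer no finger fits at its flat sides.
- bottle_amber: Amber glass bottle, 68 mm across, 151 mm high, loose; origin at its foot. A bystander.
There are look-alikes about, which are no part of the job. What is shaped like the part that bears spacer_1_tab but red is not meant.

How it is judged:
By the outcome, as a careful person would: the job done as asked, in the order asked, and still so for the second after the job is handed in, with the robot touching nothing.
It also fails if it takes over 51 s, if anything falls off the work surface, if the arm or the gripper's body presses on something with over 40 N, if the wrist force passes 120 N, or if a joint passes its speed limit or range.

## Working session

There is one attempt and no reset: what is moved stays moved. The work goes in short steps, Python scripts to look and compute and a tool call to move; the robot and the scene stay as the last step left them, time stands still between calls to the robot, and variables do not carry over. Pictures are saved under pics/ and viewed, at most 10 in all, crops included, and the job is handed in when it is done.

Besides the shell and the picture viewer there is one more tool, called after "Request:" by a JSON object that holds its "method" and its "body". play_rows: Moves the arm, as the interface text tells. Its arguments: {"type":"object","properties":{"series":{"type":"array","items":{"type":"array","items":{"type":"number"}}},"gripper":{"type":"number"}},"required":["series"]}

```bash
ls; mkdir -p pics; cat > h.py <<'E'
import numpy as np, cv2, pickle
from bench import read_state, get_image, job_done
def grab(n,tag):
    d=get_image(n); cv2.imwrite(f'pics/{tag}.png',cv2.cvtColor(np.asarray(d['image'],np.uint8),cv2.COLOR_RGB2BGR)); pickle.dump(d,open(f'pics/{tag}.pkl','wb')); return d
def load(tag): return pickle.load(open(f'pics/{tag}.pkl','rb'))
def ray(d,uv):
    K=np.array([[d['fx'],0,d['cx']],[0,d['fy'],d['cy']],[0,0,1.]])
    p=cv2.undistortPoints(np.array(uv,float).reshape(-1,1,2),K,np.array(d['dist_coeffs'],float)).reshape(-1,2)
    r=np.c_[p,np.ones(len(p))]@np.array(d['rotation'],float).T
    return np.array(d['eye'],float),r/np.linalg.norm(r,axis=1)[:,None]
def plane(d,uv,z):
    e,r=ray(d,uv); return e+r*((z-e[2])/r[:,2])[:,None]
def tri(d1,p1,d2,p2):
    e1,r1=ray(d1,[p1]);e2,r2=ray(d2,[p2]);r1=r1[0];r2=r2[0]
    t=np.linalg.lstsq(np.c_[r1,-r2],e2-e1,rcond=None)[0]
    a=e1+t[0]*r1;b=e2+t[1]*r2; return (a+b)/2,np.linalg.norm(a-b)
E
python3 - <<'E'
from h import *
for n in ['scene','side','wrist']:
    d=grab(n,n+'0'); print(n,d['eye'],np.round(d['rotation'],3).tolist(),d['fx'],d['dist_coeffs'])
a=cv2.imread('pics/scene0.png');b=cv2.imread('pics/side0.png')
print(read_state())
E
```

```text
pics
scene [-21.8206342  825.81877368 543.62636985] [-0.239, 0.805, -0.516, 0.169] 521.7532614384885 [-0.01262179  0.          0.          0.          0.        ]
side [ 139.46330006 -849.64595846  477.29939606] [0.811, -0.189, 0.136, -0.536] 434.33664350302286 [-0.03417609  0.          0.          0.          0.        ]
wrist [625.68261221 -71.78020265 372.49087867] [0.0, 0.99, 0.144, -0.002] 375.10934731741395 [-0.10427591  0.          0.          0.          0.        ]
{'clock': 0.15, 'joints': array([ 2.58607891e-01,  3.85389200e-01,  6.92536563e-03, -3.49550305e-04,
       -1.19400315e+00, -2.58589230e-01]), 'joint_vel': array([ 0.00119395, -0.00067251,  0.0022202 ,  0.00302398, -0.00135224,
        0.00128373]), 'joint_efforts': array([-6.03353892e-04, -3.92678475e+01,  1.88581592e+01,  4.18858320e+00,
       -3.39302780e-03,  5.70479813e-06]), 'position': array([6.24596032e+02, 2.03786565e-02, 2.55461977e+02]), 'ee_rot': array([-7.07067554e-01,  7.07145494e-01,  5.60411085e-04, -6.40393106e-04]), 'contact_force': array([-1.10466954,  0.5994    ,  0.27039317]), 'wrist_torque': array([-0.00121684,  0.03879191, -0.02112829]), 'grasp_force': 0.0, 'gripper_width': 85.41678645496853}
```

```bash
sed -i "s/@np.array(d\['rotation'\],float).T/@R.from_quat(d['rotation']).as_matrix().T/; 1a from scipy.spatial.transform import Rotation as R" h.py; python3 - <<'E'
from h import *
for t in ['scene0','side0','wrist0']: print(ray(load(t),[[280,210]])[1])
E
```

```text
[[ 0.52173522 -0.74867391 -0.40899846]]
[[ 0.41717264  0.82169769 -0.38830387]]
[[ 6.56688912e-04  2.66473197e-01 -9.63842105e-01]]
```

View pics/scene0.png

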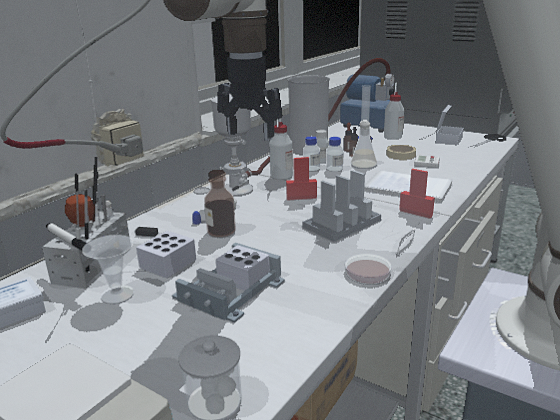

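View pics/side0.png

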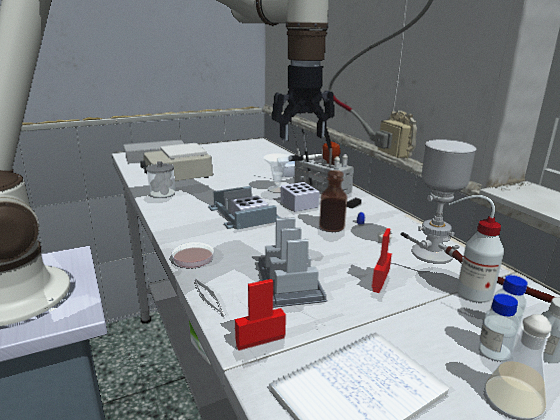

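The scene and side views show the frame with a block at scene (235,275), a second block at scene (165,253), and the rack with three grey spacers at scene (342,205) / side (290,262). The two red look-alikes at scene (301,180) and (417,195) aren't meant: they are red and stand outside the rack. One enlarged crop will confirm this.

```bash
python3 - <<'E'
from h import *
a=cv2.imread('pics/scene0.png');b=cv2.imread('pics/side0.png')
c=lambda i,x,y,w,h:cv2.resize(i[y:y+h,x:x+w],(400,300),interpolation=cv2.INTER_CUBIC)
o=np.vstack([np.hstack([c(a,170,225,120,90),c(a,290,160,100,75)]),np.hstack([c(b,205,175,120,90),c(b,240,215,120,90)])])
cv2.imwrite('pics/crop0.png',o)
E
```

```text
(no output)
```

View pics/crop0.png

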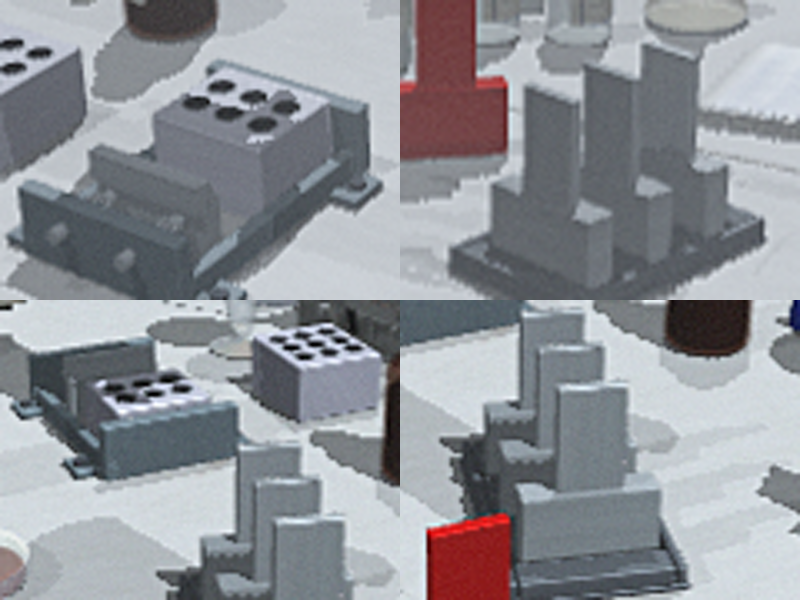

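```bash
python3 - <<'E'
from h import *
s,d=load('scene0'),load('side0')
S=lambda X,Y:(290+(X-400)/4,160+Y/4); D=lambda X,Y:(240+(X-400)/3.333,215+(Y-300)/3.333)
for a,b in [((552,92),(551,312)),((612,71),(572,346)),((671,49),(593,385))]:
    print(tri(s,S(*a),d,D(*b)))
# near top edges of tabs: left, right corner directions
for l,r in [((523,85),(579,103)),((584,65),(638,82)),((642,45),(698,65))]: print(plane(s,[S(*l),S(*r)],119))
F=lambda X,Y:(170+X/3.333,225+Y/3.333); G=lambda X,Y:(205+X/3.333,175+(Y-300)/3.333)
print('stop top', tri(s,F(208,65),d,G(238,403)), tri(s,F(367,105),d,G(103,425)))
print('jaw plate back face top 53', plane(s,[F(92,150),F(217,187)],53)); print('blk front top',plane(s,[F(155,115),F(262,148)],50))
E
```

```text
(array([ 514.36068213, -134.30820241,  117.24253731]), np.float64(2.192979165725951))
(array([ 502.62531633, -182.84475432,  116.85486032]), np.float64(3.6387690186857067))
(array([ 489.49949417, -232.14794828,  117.08709655]), np.float64(3.5227552976000625))
[[ 529.81469804 -129.79346975  119.        ]
 [ 489.40305584 -121.46700928  119.        ]]
[[ 515.6022661  -175.24235964  119.        ]
 [ 476.314436   -166.49805819  119.        ]]
[[ 502.2497458  -221.93452324  119.        ]
 [ 459.22505675 -208.05231707  119.        ]]
stop top (array([608.7857996 ,  98.48052377,  41.33814932]), np.float64(3.898028857599623)) (array([492.89322395,  93.83291845,  44.78116394]), np.float64(4.382462101204488))
jaw plate back face top 53 [[582.82562348 229.60364591  53.        ]
 [499.49368032 223.16920725  53.        ]]
blk front top [[582.22347061 177.21599152  50.        ]
 [506.85880202 174.34823652  50.        ]]
```

View pics/wrist0.png

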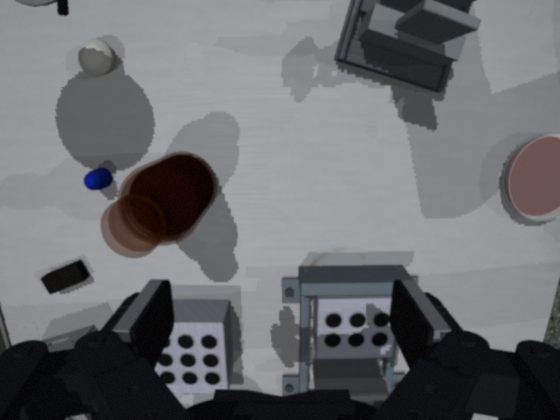

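The wrist view shows the frame with the six-well short block at (350,330), the rack at (420,40) and the bottle at (165,205). The crop confirms three grey spacers in the rack, and that the short block is in the frame, so the gap is 36.5 mm and two spacers are needed. Next I move over the rack, aligned with it (yaw about -14°).

Request:
{"method": "play_rows", "body": {"series": [[-24,-29,0,0,0,-0.8],[-24,-29,0,0,0,-0.8],[-24,-29,0,0,0,-0.8],[-23,-29,0,0,0,0],[-22,-29,0,0,0,0],[0,0,0,0,0,0],[0,0,0,0,0,0],[0,0,0,0,0,0]], "gripper": 1}}

```text
clock: 0.82
position: [508.1, -145.0, 256.4]
ee_rot: [-0.613, 0.79, -0.0, 0.0]
contact_force: [0.9, -0.4, 0.7]
gripper_width: 85.5
grasp_force: 0.0
```

```bash
python3 - <<'E'
from h import *
d=grab('wrist','w1'); print(d['eye'],read_state()['position'],R.from_quat(read_state()['ee_rot']).as_matrix()[:,1])
im=cv2.imread('pics/w1.png'); cv2.imwrite('pics/w1x.png',cv2.resize(im[0:420,0:560],(800,600),interpolation=cv2.INTER_CUBIC))
E
```

```text
[ 490.97218104 -214.58663324  373.51498985] [ 508.47120927 -144.57525664  256.23173694] [-9.68677770e-01  2.48321066e-01 -1.59679297e-04]
```

View pics/w1x.png

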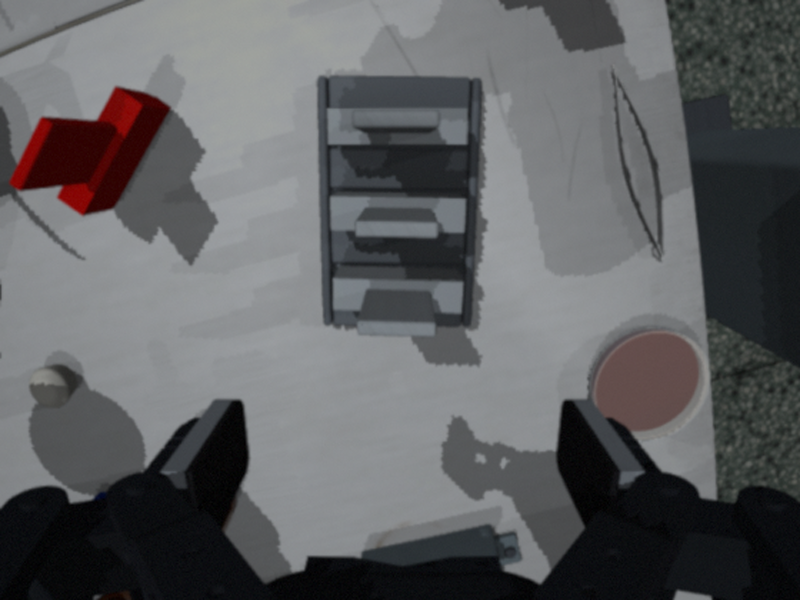

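The rack is squarely aligned in the wrist view: tab tops at (396,327), (398,229) and (396,119), in the 800x600 enlargement.

```bash
python3 - <<'E'
from h import *
d=load('w1'); q=lambda *p:[(x*.7,y*.7) for x,y in p]
P=plane(d,q((396,328),(398,229),(396,119),(357,334),(435,335),(355,237),(440,237)),119); print(P.round(1))
v=P[0]-P[2]; print(np.linalg.norm(v)/2, np.degrees(np.arctan2(-v[0],v[1])), [np.degrees(np.arctan2(*(P[i+1]-P[i])[[1,0]])) for i in (3,5)],[np.linalg.norm(P[i+1]-P[i]) for i in (3,5)])
B=plane(d,q((326,325),(473,325),(319,77),(481,77)),16); print(B.round(1),B.mean(0))
s=load('scene0')
for k,a in enumerate([(552,92),(612,71),(671,49)]):
    print(tri(s,(290+(a[0]-400)/4,160+a[1]/4),d,q(((396,328),(398,229),(396,119))[k])[0]))
E
```

```text
[[ 514.8 -133.1  119. ]
 [ 501.4 -180.8  119. ]
 [ 489.7 -229.6  119. ]
 [ 534.6 -134.9  119. ]
 [ 496.8 -124.6  119. ]
 [ 522.2 -182.2  119. ]
 [ 482.9 -172.1  119. ]]
49.882554129119505 -14.583814512590127 [np.float64(164.7888007316989), np.float64(165.55586858597653)] [np.float64(39.207207235096405), np.float64(40.575010380951134)]
[[ 571.6 -114.5   16. ]
 [ 471.5  -88.7   16. ]
 [ 529.6 -272.9   16. ]
 [ 430.8 -247.5   16. ]] [ 500.85542245 -180.90013588   16.        ]
(array([ 514.02414442, -132.93626059,  117.07871079]), np.float64(2.098489194970538))
(array([ 500.94507739, -180.69219939,  116.3913366 ]), np.float64(1.2256151569108977))
(array([ 488.6376473 , -230.27778596,  116.34267507]), np.float64(2.2956731414025375))
```

Request:
{"method": "play_rows", "body": {"series": [[5,40,0,0,0,0.7],[5,40,0,0,0,0.7],[5,40,0,0,0,0.7],[5,40,0,0,0,0.7],[5,40,0,0,0,0],[5,40,0,0,0,0],[5,40,0,0,0,0],[5,40,0,0,0,0],[0,20,0,0,0,0],[0,10,0,0,0,0],[0,0,0,0,0,0],[0,0,0,0,0,0],[0,0,0,0,0,0]]}}

```text
clock: 1.95
position: [547.8, 204.3, 256.2]
ee_rot: [0.722, -0.692, -0.0, 0.0]
contact_force: [0.6, -0.4, 0.3]
gripper_width: 85.6
grasp_force: 0.0
```

```bash
python3 - <<'E'
from h import *
d=grab('wrist','w2'); print(d['eye'],read_state()['position'])
im=cv2.imread('pics/w2.png'); cv2.imwrite('pics/w2x.png',cv2.resize(im[0:300,80:480],(800,600),interpolation=cv2.INTER_CUBIC))
E
```

```text
[551.81813457 132.60126731 373.35101517] [547.91810859 203.97385247 256.35324942]
```

View pics/w2x.png

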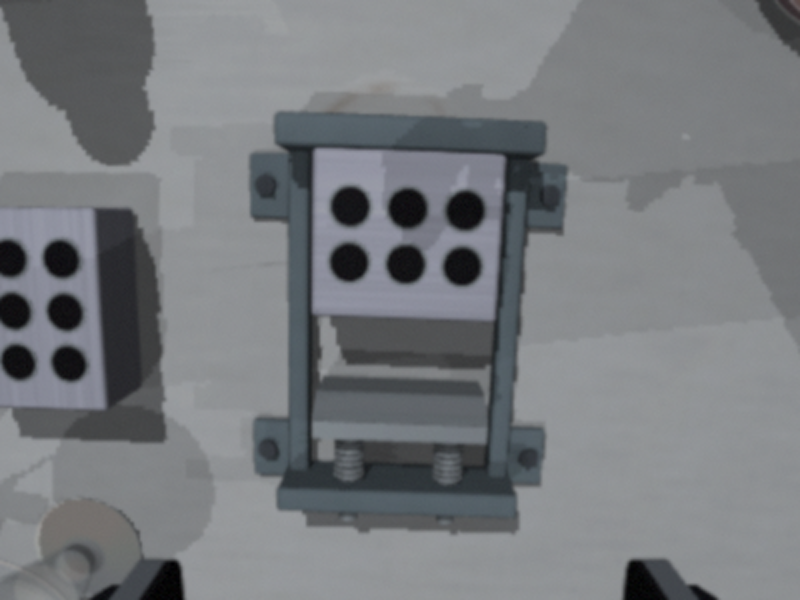

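The wrist view shows the short block with corners (313,149), (504,154), (311,316), (496,320), the stop at rows 112-154, the jaw at rows 378-440, and an empty gap between block and jaw.

```bash
python3 - <<'E'
from h import *
d=load('w2'); q=lambda *p:[(80+x/2,y/2) for x,y in p]
def show(n,pts,z):
    P=plane(d,q(*pts),z); print(n,P[:,:2].round(1).tolist())
    return P
B=show('block',[(313,149),(504,154),(311,316),(496,320)],50)
ang=lambda v:np.degrees(np.arctan2(v[1],v[0]))
print('yaw', ang(B[0]-B[1]),ang(B[2]-B[3]), 'sides',ang(B[2]-B[0])-90,ang(B[3]-B[1])-90, np.linalg.norm(B[0]-B[1]),np.linalg.norm(B[2]-B[0]))
S=show('stop inner top',[(276,147),(545,155),(276,113),(546,122)],45); print(ang(S[0]-S[1]),ang(S[2]-S[3]))
Rr=show('rails top z18 outer',[(290,200),(289,460),(526,200),(512,460)],18);print(ang(Rr[1]-Rr[0])-90,ang(Rr[3]-Rr[2])-90)
W=show('wells',[(350,206),(465,210),(349,262),(462,266)],50);print(ang(W[0]-W[1]),ang(W[2]-W[3]))
J=show('jaw back top z53',[(311,438),(490,442)],53);show('jaw front top z53',[(312,421),(488,425)],53);show('jaw z37',[(318,391),(485,395)],37);print(ang(J[0]-J[1]))
s=load('scene0')
for a,b in [((155,115),(311,316)),((262,148),(496,320))]: print(tri(s,(170+a[0]/3.333,225+a[1]/3.333),d,q(b)[0]))
u=np.array([np.cos(np.radians(2)),np.sin(np.radians(2))])
E
```

```text
block [[589.1, 108.0], [510.7, 106.7], [589.0, 176.9], [509.2, 175.4]]
yaw 0.9743095659183771 1.1275066836483387 sides 0.10514064164780734 1.2549810900393368 78.46924211488208 68.94094983773991
stop inner top [[605.2, 107.3], [492.8, 105.7], [605.3, 93.7], [493.4, 92.5]]
0.7900512475924256 0.6119621836477145
rails top z18 outer [[603.0, 128.4], [603.1, 253.7], [495.1, 123.8], [491.6, 249.1]]
-0.058640661291406104 1.5758640337605812
wells [[573.3, 130.3], [525.4, 129.9], [573.2, 153.4], [525.3, 153.1]]
0.4608698834683251 0.38181356379611137
jaw back top z53 [[588.2, 231.0], [508.2, 229.6]]
jaw front top z53 [[587.8, 223.1], [509.6, 221.7]]
jaw z37 [[586.9, 213.1], [510.0, 211.9]]
1.0113346978841138
(array([587.1701959 , 175.60372137,  48.04486871]), np.float64(5.1430927674003195))
(array([508.18403295, 174.64206047,  49.61481005]), np.float64(2.428829723354144))
```

Request:
{"method": "play_rows", "body": {"series": [[-4,-38,0,0,0,-0.7],[-4,-38,0,0,0,-0.7],[-4,-38,0,0,0,-0.7],[-4,-38,0,0,0,-0.7],[-4,-38,0,0,0,0],[-4,-38,0,0,0,0],[-4,-38,0,0,0,0],[-3,-38,0,0,0,0],[-2.6,-33.5,0,0,0,0],[0,0,-30,0,0,0],[0,0,-30,0,0,0],[0,0,-30,0,0,0],[0,0,0,0,0,0],[0,0,0,0,0,0],[0,0,0,0,0,0]]}}

```text
clock: 3.25
position: [515.4, -133.2, 168.2]
ee_rot: [-0.613, 0.79, -0.001, 0.001]
contact_force: [1.3, 0.2, 0.9]
gripper_width: 85.2
grasp_force: 0.0
```

```bash
python3 - <<'E'
from h import *
d=grab('wrist','w3'); s=read_state();print(s['position'],R.from_quat(s['ee_rot']).as_matrix()[:,1])
im=cv2.imread('pics/w3.png'); cv2.imwrite('pics/w3x.png',im)
E
```

```text
[ 515.72704235 -132.85976415  168.64610954] [-0.96863432  0.24845416 -0.00425185]
```

View pics/w3x.png

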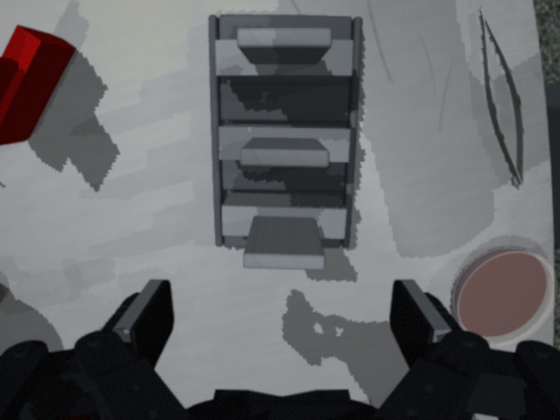

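The nearest tab's top is at (284,261), centred between the pads (172 and 392).

```bash
python3 - <<'E'
from h import *
d=load('w3');P=plane(d,[(284,261),(285,157),(285,37),(244,254),(325,254)],119);print(P.round(1)); w=load('w1')
print(tri(w,(396*.7,328*.7),d,(284,261)),tri(w,(398*.7,229*.7),d,(285,157)))
E
```

```text
[[ 514.8 -133.3  119. ]
 [ 502.1 -181.4  119. ]
 [ 489.7 -229.8  119. ]
 [ 532.4 -141.5  119. ]
 [ 494.9 -131.9  119. ]]
(array([ 514.99808882, -132.32893276,  116.72544119]), np.float64(0.028827473797494327)) (array([ 502.59910606, -177.57906797,   92.24941666]), np.float64(0.7563634206843415))
```

Request:
{"method": "play_rows", "body": {"series": [[-0.5,0,-25,0,0,0],[-0.5,0,-25,0,0,0],[0,0,-20,0,0,0],[0,0,0,0,0,0],[0,0,0,0,0,0]]}}

```text
clock: 3.72
position: [514.2, -132.4, 97.5]
ee_rot: [-0.613, 0.79, -0.001, 0.0]
contact_force: [0.4, 0.2, 1.2]
gripper_width: 85.4
grasp_force: 0.0
```

Consistent, so I close.

Request:
{"method": "play_rows", "body": {"series": [[0,0,0,0,0,0],[0,0,0,0,0,0],[0,0,0,0,0,0],[0,0,0,0,0,0],[0,0,0,0,0,0],[0,0,0,0,0,0],[0,0,0,0,0,0],[0,0,0,0,0,0]], "gripper": 0}}

```text
clock: 4.38
position: [514.4, -132.5, 97.7]
ee_rot: [-0.613, 0.79, -0.001, 0.001]
contact_force: [0.2, 0.8, 5.6]
gripper_width: 39.2
grasp_force: 59.9
```

Request:
{"method": "play_rows", "body": {"series": [[0,0,20,0,0,0],[0,0,32,0,0,0],[0,0,32,0,0,0],[3,20,0,0,0,0.3],[4,35,0,0,0,0.5],[4,38,0,0,0,0.5],[4,38,0,0,0,0.5],[4,38,0,0,0,0.5],[4,38,0,0,0,0.25],[4,38,0,0,0,0],[4,38,0,0,0,0],[2.6,28,0,0,0,0],[0,10,0,0,0,0],[0,0,0,0,0,0],[0,0,0,0,0,0],[0,0,0,0,0,0]]}}

```text
clock: 5.72
position: [546.4, 187.4, 179.9]
ee_rot: [0.712, -0.702, -0.0, 0.001]
contact_force: [-0.3, 0.0, -1.8]
gripper_width: 39.1
grasp_force: 61.0
```

```bash
python3 - <<'E'
from h import *
grab('scene','s4');grab('side','d4');grab('wrist','w4');s=read_state();print(s['position'],R.from_quat(s['ee_rot']).as_matrix()[:,1],s['gripper_width'])
a=cv2.imread('pics/s4.png');b=cv2.imread('pics/d4.png');w=cv2.imread('pics/w4.png')
c=lambda i,x,y,w,h:cv2.resize(i[y:y+h,x:x+w],(400,300),interpolation=cv2.INTER_CUBIC)
cv2.imwrite('pics/c4.png',np.vstack([np.hstack([c(a,170,215,120,90),c(b,195,135,120,90)]),np.hstack([c(w,80,120,400,300),c(a,290,160,100,75)])]))
E
```

```text
[546.86174584 187.190682   180.33359309] [-9.99902618e-01 -1.39505858e-02  3.67460688e-04] 39.23718170408649
```

View pics/c4.png

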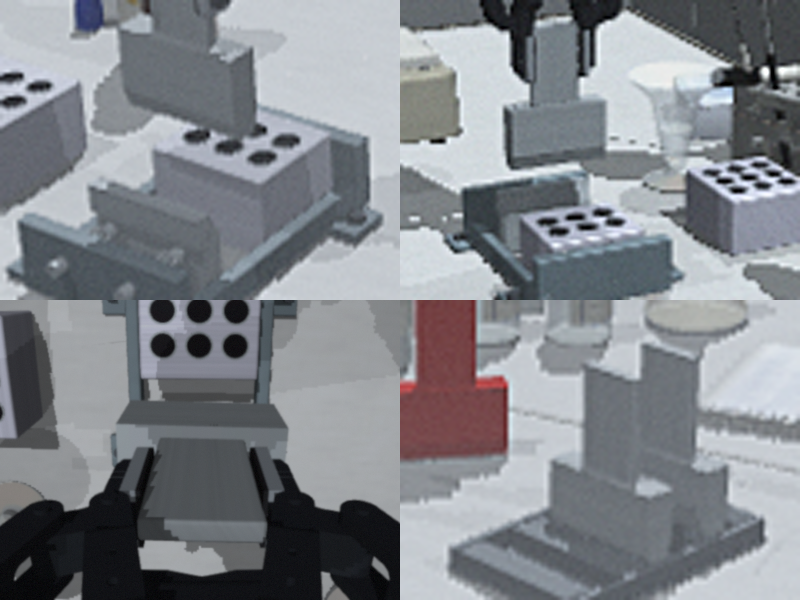

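The spacer hangs upright above the frame with its body top -y edge in the wrist crop at (117,428)-(288,424). The rack shows two spacers left standing.

```bash
python3 - <<'E'
from h import *
d=load('w4'); im=cv2.cvtColor(cv2.imread('pics/w4.png'),cv2.COLOR_BGR2GRAY)
q=lambda *p:[(80+x,y-180) for x,y in p]
for x in (212,340): print(x,[(y,int(im[y,x])) for y in range(186,280,2)])
P=plane(d,q((117,428),(288,424)),136.7);print('top -y edge',P.round(1),np.degrees(np.arctan2(*(P[0]-P[1])[[1,0]])))
print('tab top',plane(d,q((139,535),(266,538),(139,519),(265,519)),201.7).round(1))
print('block edge',plane(d,q((142,378),(258,378)),50).round(1))
E
```

```text
212 [(186, 102), (188, 104), (190, 104), (192, 102), (194, 104), (196, 104), (198, 103), (200, 102), (202, 103), (204, 105), (206, 106), (208, 105), (210, 105), (212, 105), (214, 105), (216, 105), (218, 104), (220, 91), (222, 82), (224, 81), (226, 81), (228, 83), (230, 82), (232, 83), (234, 82), (236, 82), (238, 82), (240, 81), (242, 83), (244, 119), (246, 145), (248, 145), (250, 146), (252, 145), (254, 145), (256, 145), (258, 145), (260, 145), (262, 144), (264, 144), (266, 144), (268, 143), (270, 144), (272, 142), (274, 138), (276, 121), (278, 95)]
340 [(186, 87), (188, 101), (190, 100), (192, 103), (194, 101), (196, 103), (198, 102), (200, 102), (202, 101), (204, 97), (206, 98), (208, 99), (210, 98), (212, 101), (214, 105), (216, 102), (218, 103), (220, 103), (222, 100), (224, 85), (226, 82), (228, 81), (230, 81), (232, 82), (234, 81), (236, 83), (238, 81), (240, 81), (242, 80), (244, 78), (246, 83), (248, 104), (250, 111), (252, 112), (254, 112), (256, 112), (258, 112), (260, 112), (262, 113), (264, 112), (266, 100), (268, 82), (270, 83), (272, 83), (274, 81), (276, 84), (278, 82)]
top -y edge [[586.5 178.4 136.7]
 [507.8 175.4 136.7]] 2.197159499611702
tab top [[566.6 187.8 201.7]
 [527.8 188.4 201.7]
 [566.3 182.  201.7]
 [528.6 181.6 201.7]]
block edge [[587.8 175.8  50. ]
 [509.  174.7  50. ]]
```

Request:
{"method": "play_rows", "body": {"series": [[1,2.5,-10,0,0,0],[0,0,-20,0,0,0],[0,0,-15,0,0,0],[0,0,-10,0,0,0],[0,0,-10,0,0,0],[0,0,0,0,0,0],[0,0,0,0,0,0]]}}

```text
clock: 6.45
position: [548.1, 190.9, 114.9]
ee_rot: [0.713, -0.702, 0.0, 0.0]
contact_force: [0.4, -0.4, -1.0]
gripper_width: 39.4
grasp_force: 61.0
```

Request:
{"method": "play_rows", "body": {"series": [[0,0,-7,0,0,0],[0,0,-7,0,0,0],[0,0,-5,0,0,0],[0,0,0,0,0,0],[0,0,0,0,0,0]]}}

```text
clock: 6.87
position: [547.8, 190.9, 96.0]
ee_rot: [0.713, -0.701, -0.0, 0.0]
contact_force: [0.0, -0.2, -1.7]
gripper_width: 39.1
grasp_force: 61.0
```

Request:
{"method": "play_rows", "body": {"series": [[0,-1.5,0,0,0,0],[0,-1.5,0,0,0,0],[0,0,0,0,0,0]]}}

```text
clock: 7.12
position: [548.1, 187.8, 96.6]
ee_rot: [0.713, -0.702, 0.0, -0.0]
contact_force: [-0.3, -0.2, -2.2]
gripper_width: 38.7
grasp_force: 61.0
```

Request:
{"method": "play_rows", "body": {"series": [[0,-1,0,0,0,0],[0,0,0,0,0,0]]}}

```text
clock: 7.28
position: [548.2, 187.2, 96.6]
ee_rot: [0.713, -0.702, 0.0, -0.0]
contact_force: [-0.5, 0.1, -2.5]
gripper_width: 39.2
grasp_force: 61.0
```

Request:
{"method": "play_rows", "body": {"series": [[0,-0.7,0,0,0,0],[0,0,0,0,0,0]]}}

```text
clock: 7.45
position: [548.3, 186.8, 96.6]
ee_rot: [0.713, -0.701, 0.0, -0.001]
contact_force: [-0.6, 2.0, -0.0]
gripper_width: 38.9
grasp_force: 61.1
```

Request:
{"method": "play_rows", "body": {"series": [[0,-0.7,0,0,0,0],[0,0,0,0,0,0]]}}

```text
clock: 7.62
position: [548.4, 186.4, 96.6]
ee_rot: [0.713, -0.701, 0.0, -0.001]
contact_force: [-0.0, 3.6, -2.1]
gripper_width: 38.9
grasp_force: 61.1
```

Contact with the block comes at y = 186.8, as predicted. Now down to the bench, release and rise.

Request:
{"method": "play_rows", "body": {"series": [[0,0,-1.5,0,0,0],[0,0,-1.5,0,0,0],[0,0,0,0,0,0]]}}

```text
clock: 7.87
position: [548.8, 186.3, 93.8]
ee_rot: [0.713, -0.701, 0.0, -0.001]
contact_force: [2.0, 3.7, 0.9]
gripper_width: 39.2
grasp_force: 61.2
```

Request:
{"method": "play_rows", "body": {"series": [[0,0,0,0,0,0],[0,0,0,0,0,0],[0,0,0,0,0,0],[0,0,0,0,0,0],[0,0,0,0,0,0],[0,0,0,0,0,0],[0,0,15,0,0,0],[0,0,35,0,0,0],[0,0,40,0,0,0],[0,0,0,0,0,0]], "gripper": 1}}

```text
clock: 8.7
position: [552.1, 187.3, 191.7]
ee_rot: [0.713, -0.701, 0.003, -0.007]
contact_force: [0.9, 0.2, -0.0]
gripper_width: 85.5
grasp_force: 0.0
```

Request:
{"method": "play_rows", "body": {"series": [[-5,-38,0,0,0,-0.5],[-5,-38,0,0,0,-0.5],[-5,-38,0,0,0,-0.5],[-5,-38,0,0,0,-0.5],[-5,-38,0,0,0,-0.55],[-5,-38,0,0,0,0],[-5,-38,0,0,0,0],[-5,-38,0,0,0,0],[-4,-38,0,0,0,0],[-3,-25,0,0,0,0],[0,0,-20,0,0,0],[0,0,0,0,0,0],[0,0,0,0,0,0]]}}

```text
clock: 9.78
position: [500.1, -181.6, 162.5]
ee_rot: [-0.613, 0.79, 0.001, -0.001]
contact_force: [0.9, -1.1, 1.5]
gripper_width: 85.6
grasp_force: 0.0
```

```bash
python3 - <<'E'
from h import *
s=read_state();print(s['position'],R.from_quat(s['ee_rot']).as_matrix()[:,1])
w=grab('wrist','w5');grab('scene','s5');a=cv2.imread('pics/s5.png');w=cv2.imread('pics/w5.png')
c=lambda i,x,y,w,h:cv2.resize(i[y:y+h,x:x+w],(400,300),interpolation=cv2.INTER_CUBIC)
cv2.imwrite('pics/c5.png',np.hstack([c(w,80,120,400,300),c(a,170,200,140,105)]))
E
```

```text
[ 500.07598628 -181.57228375  162.52289299] [-0.96837604  0.24948014  0.00274073]
```

View pics/c5.png

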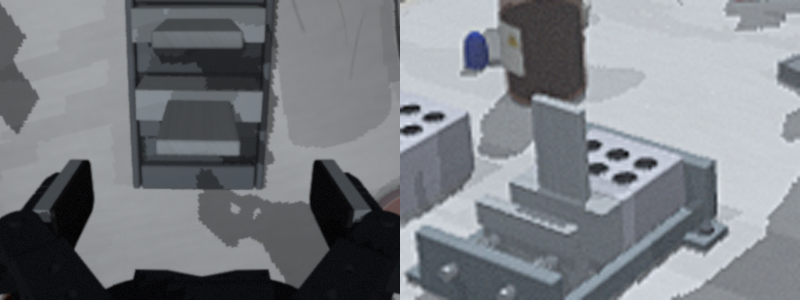

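The first spacer stands upright against the block. The next tab's top is at crop (198,148), between the pads, so I descend and grip.

Request:
{"method": "play_rows", "body": {"series": [[1.7,0.3,-20,0,0,0],[0,0,-25,0,0,0],[0,0,-19.8,0,0,0],[0,0,0,0,0,0],[0,0,0,0,0,0]]}}

```text
clock: 10.3
position: [503.0, -180.4, 98.7]
ee_rot: [-0.614, 0.79, 0.0, -0.001]
contact_force: [0.4, -0.2, 0.2]
gripper_width: 85.0
grasp_force: 0.0
```

Request:
{"method": "play_rows", "body": {"series": [[0,0,0,0,0,0],[0,0,0,0,0,0],[0,0,0,0,0,0],[0,0,0,0,0,0],[0,0,0,0,0,0],[0,0,0,0,0,0],[0,0,0,0,0,0],[0,0,0,0,0,0]], "gripper": 0}}

```text
clock: 10.97
position: [503.2, -181.2, 99.7]
ee_rot: [-0.613, 0.79, -0.001, 0.001]
contact_force: [-1.5, 0.6, 6.2]
gripper_width: 38.8
grasp_force: 59.8
```

Request:
{"method": "play_rows", "body": {"series": [[0,0,20,0,0,0],[0,0,36,0,0,0],[0,0,40,0,0,0],[0,0,35,0,0,0],[3,24,0,0,0,0.3],[4,35,0,0,0,0.5],[4,38,0,0,0,0.5],[4,38,0,0,0,0.5],[4,38,0,0,0,0.5],[4,38,0,0,0,0.25],[5,38,0,0,0,0],[5,38,0,0,0,0],[5,38,0,0,0,0],[4,38,0,0,0,0],[3,24,0,0,0,0],[0,0,0,0,0,0],[0,0,0,0,0,0],[0,0,0,0,0,0]]}}

```text
clock: 12.47
position: [547.1, 205.3, 228.7]
ee_rot: [0.713, -0.702, -0.0, 0.001]
contact_force: [-0.1, -0.7, -1.7]
gripper_width: 38.7
grasp_force: 61.0
```

```bash
python3 - <<'E'
from h import *
d=grab('wrist','w6');s=read_state();print(s['position'],R.from_quat(s['ee_rot']).as_matrix()[:,1])
im=cv2.cvtColor(cv2.imread('pics/w6.png'),cv2.COLOR_BGR2GRAY)
zt=s['position'][2]-98.9+54
for x in (210,225,335,345):
    g=np.diff(cv2.GaussianBlur(im,(3,3),0)[200:290,x].astype(int)); i=200+np.argsort(-abs(g))[:6]
    print(x,[(int(y),int(g[y-200])) for y in sorted(i)])
for y in (240,243,246,250): print(y,plane(d,[(212,y),(340,y)],zt).round(1).tolist())
E
```

```text
[547.2130175  204.88918579 229.05124295] [-0.99989048 -0.01473974  0.001326  ]
210 [(215, -22), (216, -22), (242, 19), (277, -21), (278, -31), (279, -22)]
225 [(241, 13), (242, 20), (243, 16), (265, -14), (266, -19), (267, -16)]
335 [(244, 10), (245, 8), (265, -12), (266, -18), (267, -17), (268, -11)]
345 [(216, -14), (217, -21), (218, -12), (244, 9), (245, 9), (266, -10)]
240 [[579.8, 193.0, 184.2], [521.0, 192.2, 184.2]]
243 [[579.9, 194.5, 184.2], [520.9, 193.6, 184.2]]
246 [[580.0, 196.0, 184.2], [520.8, 195.1, 184.2]]
250 [[580.0, 198.0, 184.2], [520.7, 197.1, 184.2]]
```

Request:
{"method": "play_rows", "body": {"series": [[0.8,1.5,-20,0,0,0],[0,0,-25,0,0,0],[0,0,-20,0,0,0],[0,0,-10,0,0,0],[0,0,0,0,0,0],[0,0,0,0,0,0]]}}

```text
clock: 13.02
position: [548.9, 206.7, 154.9]
ee_rot: [0.712, -0.702, 0.0, 0.0]
contact_force: [-0.0, -0.4, -1.0]
gripper_width: 38.9
grasp_force: 61.0
```

```bash
python3 - <<'E'
from h import *
s=read_state();print(s['position'])
grab('side','d7');grab('wrist','w7');grab('scene','s7');a=cv2.imread('pics/s7.png');w=cv2.imread('pics/d7.png')
c=lambda i,x,y,w,h:cv2.resize(i[y:y+h,x:x+w],(400,400),interpolation=cv2.INTER_CUBIC)
cv2.imwrite('pics/c7.png',np.hstack([c(a,180,205,105,105),cv2.resize(cv2.imread('pics/w7.png')[120:420,130:430],(400,400))]))
E
```

```text
[548.86609828 206.66438755 154.88525233]
```

View pics/c7.png

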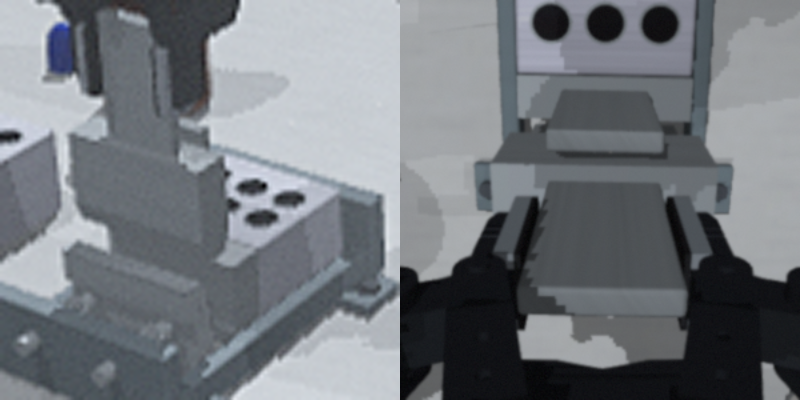

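The second spacer hangs just behind the first, over the jaw's lead-in. Lowering with force checks.

Request:
{"method": "play_rows", "body": {"series": [[0,0,-7,0,0,0],[0,0,-7,0,0,0],[0,0,-6,0,0,0],[0,0,0,0,0,0]]}}

```text
clock: 13.5
position: [547.6, 206.9, 132.8]
ee_rot: [0.713, -0.702, -0.0, 0.002]
contact_force: [0.6, 0.1, -2.2]
gripper_width: 39.0
grasp_force: 61.2
```

Request:
{"method": "play_rows", "body": {"series": [[0,0,-5,0,0,0],[0,0,-5,0,0,0],[0,0,-5,0,0,0],[0,0,0,0,0,0]]}}

```text
clock: 13.83
position: [549.6, 207.1, 120.7]
ee_rot: [0.713, -0.701, 0.001, -0.001]
contact_force: [1.9, -4.1, 3.2]
gripper_width: 39.1
grasp_force: 61.6
```

Request:
{"method": "play_rows", "body": {"series": [[0,0,-3,0,0,0],[0,0,-3,0,0,0],[0,0,-2,0,0,0],[0,0,0,0,0,0]]}}

```text
clock: 14.17
position: [549.5, 207.0, 112.4]
ee_rot: [0.713, -0.701, 0.001, -0.0]
contact_force: [0.9, -3.9, 3.3]
gripper_width: 38.9
grasp_force: 61.6
```

Request:
{"method": "play_rows", "body": {"series": [[0,0,-3,0,0,0],[0,0,-3,0,0,0],[0,0,0,0,0,0]]}}

```text
clock: 14.42
position: [549.1, 207.0, 105.9]
ee_rot: [0.713, -0.701, 0.001, -0.0]
contact_force: [1.8, -4.0, 3.2]
gripper_width: 39.3
grasp_force: 61.5
```

Request:
{"method": "play_rows", "body": {"series": [[0,0,-3,0,0,0],[0,0,-3,0,0,0],[0,0,-2,0,0,0],[0,0,0,0,0,0]]}}

```text
clock: 14.75
position: [548.6, 206.9, 97.6]
ee_rot: [0.713, -0.701, 0.0, 0.0]
contact_force: [2.8, -5.2, 3.4]
gripper_width: 39.0
grasp_force: 61.6
```

Request:
{"method": "play_rows", "body": {"series": [[0,0,-1.5,0,0,0],[0,0,-1.5,0,0,0],[0,0,0,0,0,0]]}}

```text
clock: 15.0
position: [548.5, 207.0, 95.8]
ee_rot: [0.713, -0.701, 0.0, 0.0]
contact_force: [-1.9, -5.1, 8.3]
gripper_width: 38.9
grasp_force: 62.2
```

Request:
{"method": "play_rows", "body": {"series": [[0,0,-1.5,0,0,0],[0,0,0,0,0,0]]}}

```text
clock: 15.17
position: [548.6, 207.0, 95.7]
ee_rot: [0.713, -0.701, 0.001, 0.0]
contact_force: [-5.0, -6.4, 17.2]
gripper_width: 39.4
grasp_force: 62.9
```

Request:
{"method": "play_rows", "body": {"series": [[0,0,-1.5,0,0,0],[0,0,0,0,0,0]]}}

```text
clock: 15.33
position: [548.5, 207.1, 95.7]
ee_rot: [0.713, -0.701, 0.001, 0.0]
contact_force: [-6.9, -5.9, 23.9]
gripper_width: 39.0
grasp_force: 63.7
```

Firm stop at the expected bench depth. I'll ease off, release, rise, and check by measurement.

Request:
{"method": "play_rows", "body": {"series": [[0,0,1.5,0,0,0],[0,0,1.5,0,0,0],[0,0,0,0,0,0]]}}

```text
clock: 15.58
position: [548.5, 206.9, 95.8]
ee_rot: [0.713, -0.701, 0.0, 0.0]
contact_force: [-1.7, -5.3, 9.8]
gripper_width: 38.7
grasp_force: 62.1
```

Request:
{"method": "play_rows", "body": {"series": [[0,0,0,0,0,0],[0,0,0,0,0,0],[0,0,0,0,0,0],[0,0,0,0,0,0],[0,0,0,0,0,0],[0,0,0,0,0,0],[0,0,15,0,0,0],[0,0,35,0,0,0],[0,0,40,0,0,0],[0,0,40,0,0,0],[0,0,32,0,0,0],[0,0,0,0,0,0],[0,0,0,0,0,0]], "gripper": 1}}

```text
clock: 16.67
position: [549.2, 208.1, 259.0]
ee_rot: [0.713, -0.702, 0.0, -0.003]
contact_force: [-0.2, -0.6, -1.4]
gripper_width: 85.7
grasp_force: 0.0
```

```bash
python3 - <<'E'
from h import *
s=read_state();print(s['position'],s['contact_force'])
d=grab('wrist','w8');sc=grab('scene','s8');grab('side','d8')
im=cv2.GaussianBlur(cv2.cvtColor(cv2.imread('pics/w8.png'),cv2.COLOR_BGR2GRAY),(3,3),0).astype(int)
# row profiles: side columns (body/jaw, beyond the tab) and the mid column (tab tops)
for x in (245,260,280,300,315):
    g=np.diff(im[60:330,x]); pk=[i for i in range(2,len(g)-2) if abs(g[i])>=9 and abs(g[i])==max(abs(g[i-2:i+3]))]
    print(x,[(60+i,int(g[i]),*[float(plane(d,[(x,60.5+i)],z)[0,1].round(1)) for z in (50,53,115)]) for i in pk])
E
```

```text
[549.16363798 208.0609429  259.03982021] [-0.19276395 -0.58061925 -1.37453841]
245 [(68, 24, 106.6, 106.8, 112.4), (150, -13, 174.3, 173.9, 166.6), (197, -17, 216.2, 215.4, 200.2), (209, 11, 227.3, 226.5, 209.1), (225, -27, 242.5, 241.5, 221.2), (239, 13, 256.2, 255.0, 232.2), (257, 19, 274.2, 272.9, 246.6)]
260 [(68, 26, 106.4, 106.7, 112.3), (88, -33, 122.5, 122.6, 125.1), (106, 31, 137.1, 137.1, 136.9), (116, -29, 145.4, 145.3, 143.5), (133, 32, 159.6, 159.4, 154.9), (151, -13, 175.0, 174.6, 167.2), (173, 16, 194.3, 193.7, 182.6), (200, 16, 218.7, 218.0, 202.2), (211, 10, 229.0, 228.1, 210.4), (218, -23, 235.6, 234.7, 215.7), (222, 11, 239.4, 238.5, 218.8), (235, -15, 252.0, 250.9, 228.8), (239, 12, 255.9, 254.8, 232.0), (252, 12, 268.8, 267.6, 242.3), (259, 15, 275.9, 274.7, 248.0)]
280 [(68, 23, 106.2, 106.5, 112.1), (88, -29, 122.2, 122.4, 124.9), (106, 29, 136.9, 136.9, 136.7), (116, -33, 145.1, 145.0, 143.3), (134, 28, 160.2, 160.0, 155.3), (151, -13, 174.7, 174.4, 167.0), (159, -9, 181.7, 181.2, 172.5), (160, -9, 182.5, 182.1, 173.2), (173, 16, 194.0, 193.5, 182.4), (183, -2
[... 529 characters left out ...]
.6, 202.0, 189.3), (193, 10, 211.7, 211.0, 196.6), (200, 15, 218.1, 217.4, 201.7), (201, 15, 219.1, 218.3, 202.5), (210, -15, 227.4, 226.6, 209.2), (239, 13, 255.3, 254.2, 231.5), (240, 13, 256.3, 255.2, 232.2), (258, 20, 274.3, 273.0, 246.7), (325, -17, 347.2, 345.3, 305.1)]
315 [(69, 26, 106.5, 106.7, 112.3), (88, -32, 121.7, 121.8, 124.5), (107, 33, 137.2, 137.2, 136.9), (116, -33, 144.6, 144.5, 142.8), (135, 27, 160.5, 160.3, 155.6), (151, -12, 174.2, 173.8, 166.5), (190, -10, 208.7, 208.1, 194.2), (198, -9, 216.1, 215.3, 200.1), (210, 10, 227.2, 226.4, 209.0), (218, -13, 234.8, 233.8, 215.0), (240, 13, 256.0, 254.9, 232.1), (259, 16, 275.1, 273.8, 247.3), (260, 16, 276.1, 274.8, 248.1)]
```

```bash
python3 - <<'E'
from h import *
d=load('w8'); im=cv2.GaussianBlur(cv2.cvtColor(cv2.imread('pics/w8.png'),cv2.COLOR_BGR2GRAY),(3,3),0).astype(int)
for r in (178,205):
    g=np.diff(im[r,200:370]); pk=[i for i in range(2,len(g)-2) if abs(g[i])>=10 and abs(g[i])==max(abs(g[i-2:i+3]))]
    P=plane(d,[(200.5+i,r) for i in pk],115); print(r,[(200+i,int(g[i]),float(p[0].round(1))) for i,p in zip(pk,P)])
s=load('s8');K=np.array([[s['fx'],0,s['cx']],[0,s['fy'],s['cy']],[0,0,1]]);M=R.from_quat(s['rotation']).as_matrix().T
e=np.array(s['eye'])
g=cv2.GaussianBlur(cv2.cvtColor(cv2.imread('pics/s8.png'),cv2.COLOR_BGR2GRAY),(3,3),0).astype(int)
for n,y in (('A',190),('B',209.6)):
    p=cv2.projectPoints(np.array([[548.2,y,115.],[548.2,y,112]]),cv2.Rodrigues(M)[0],-M@e,K,np.array(s['dist_coeffs']))[0].reshape(-1,2)
    x=int(round(p[0,0])); r=int(p[0,1]); print(n,p.round(1).tolist(),[(q,int(g[q,x])) for q in range(r-8,r+8)])
a,b=[cv2.imread(f'pics/{t}.png') for t in('scene0','s8')]
m=(cv2.medianBlur(cv2.absdiff(a,b).max(2),5)>25).astype(np.uint8);n,_,st,_=cv2.connectedComponentsWithStats(m);print([list(map(int,q)) for q in st[1:] if q[4]>15])
E
```

```text
178 [(226, -21, 589.6), (238, 33, 581.1), (310, -12, 530.3), (329, -20, 516.8), (332, 11, 514.7), (341, 27, 508.3)]
205 [(210, -14, 601.7), (236, -17, 582.8), (239, 23, 580.7), (310, -24, 529.5), (319, 17, 523.0), (326, -21, 518.0), (329, 15, 515.8), (339, 14, 508.6)]
A [[223.5, 236.1], [223.6, 237.6]] [(228, 63), (229, 62), (230, 61), (231, 59), (232, 60), (233, 85), (234, 136), (235, 168), (236, 151), (237, 118), (238, 105), (239, 115), (240, 144), (241, 173), (242, 165), (243, 132)]
B [[216.4, 240.4], [216.6, 241.9]] [(232, 63), (233, 80), (234, 98), (235, 100), (236, 98), (237, 115), (238, 148), (239, 171), (240, 157), (241, 124), (242, 106), (243, 106), (244, 107), (245, 108), (246, 109), (247, 110)]
[[139, 0, 143, 176, 9429], [226, 0, 42, 60, 2130], [484, 0, 76, 189, 6790], [311, 176, 43, 59, 1277], [534, 192, 26, 24, 324], [350, 205, 5, 4, 18], [523, 216, 13, 37, 267], [209, 233, 51, 64, 1326], [315, 237, 15, 12, 121], [546, 242, 14, 20, 137], [196, 269, 12, 6, 50], [188, 279, 37, 20, 184], [545, 286, 15, 18, 130], [242, 297, 15, 12, 50], [554, 306, 6, 13, 54], [165, 316, 75, 60, 2887], [516, 324, 13, 29, 210], [131, 340, 31, 42, 513], [556, 346, 4, 19, 53], [525, 359, 5, 6, 18], [172, 385, 16, 35, 235]]
```

Both tabs stand at 115 mm height and 19.7 mm apart, and the jaw is pushed back about 3.8 mm. The third spacer, the blocks and the bottle show no change. Handing in.

```bash
python3 -c "
from bench import job_done; print(job_done())"
```

```text
the job is handed in; nothing more can be done
None
```

I set two spacers fully down beside the short block; the jaw is pushed back about 3.8 mm by camera (snug is 3 to 3.7), the third spacer is still in the rack, and the job was handed in at about 17 s.

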